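# Stow the loose optics in their stands before the laser goes on

## Task

Put the loose optics away before the laser is switched on: set the steel post, the microscope objective, the mirror mount and the dropper bottle each in the stand on the breadboard that is made for it, upright and right down on the floor of the stand. The mirror mount goes between the two rails of its cradle with the mirror looking along the rails towards either end. Leave the tape roll and the wafer carrier where they lie.

Things in the scene. Friction and masses are not known exactly. Their poses are not given: they have to be found in the camera images.
- post_centre (a point): loose plain steel optical post, a rod 12.6 mm in diameter and 60 mm tall, standing on end on the thin grey mat (its top 2 mm above the desk). Point: its centre, 30 mm above its underside; z up its length. 0.08 kg.
- objective_centre (a point): loose microscope objective, a stepped white metal barrel with a black cap at its foot and a green ring, 50 mm tall, standing on the mat. Diameter 27 mm from 0 to 10 mm above its underside, 25 mm from 10 to 32 mm, 23 mm from 34 to 44 mm, 16 mm at the tip. Point: its centre, 25 mm above its underside; z up. 0.13 kg.
- mirror_mount_centre (a point): loose small mirror mount: two upright black square plates with a round mirror in front and two small knobs behind, 38 mm along its x axis (mirror at -x, knobs at +x), 34 mm along y, 34 mm tall, standing on the mat. Grip it across y (the 34 mm between the plates' upright edges). Point: its centre, 17 mm above its underside; x runs from mirror to knobs, z up. 0.11 kg.
- bottle_centre (a point): loose amber dropper bottle with a black dropper top, 94 mm tall, standing on the mat; body 33 mm in diameter up to 60 mm, shoulder and top 22 mm. Point: its centre, 47 mm above its underside; z up. 0.07 kg.
- post_holder_floor (a point): post holder fixed on the aluminium breadboard: a grey tower 38 mm in diameter and 28 mm high on a 55 mm round foot, with a small steel thumbscrew at its side. Its bore is 15 mm in diameter and widens at the top 7 mm at 45 degrees to 29 mm. Point: centre of the bore's flat floor, 22 mm below the rim; z up. The breadboard's top is 12.7 mm above the desk.
- objective_stand_floor (a point): objective stand fixed on the breadboard: a grey square plate, 64 mm by 64 mm and 10 mm thick, with a round raised seat of 49 mm. Its well is 30 mm in diameter and widens at the top 7 mm at 45 degrees to 44 mm. Point: centre of the well's flat floor, 12 mm below the rim; z up.
- bottle_stand_floor (a point): bottle stand fixed on the breadboard: a grey round cup 57 mm in diameter and 22 mm high on a 74 mm round foot. Its well is 36.6 mm in diameter and widens at the top 7 mm at 45 degrees to 50 mm. Point: centre of the well's flat floor, 17 mm below the rim; z up.
- mount_cradle_floor (a point): mirror-mount cradle fixed on the breadboard: a grey rectangular plate, 84 mm (its x) by 70 mm (its y), with two low rails along x, 40 mm apart, whose inner edges are bevelled at 45 degrees to 50 mm apart at the top, 9 mm above the floor; stops 3 mm high close the ends, 64 mm apart. The mount stands between the rails with its x axis along them, mirror towards either end. Point: centre of the flat floor between the rails; x along the rails, z up.
- tape_roll_centre (a point): bystander, to be left alone: roll of paper tape lying flat, 68 mm in diameter, 18 mm high. Point: its centre, 9 mm above the mat.
- wafer_box_centre (a point): bystander, to be left alone: white round wafer carrier lying flat, 66 mm in diameter, 18 mm high. Point: its centre, 9 mm above the mat.
There are look-alikes about, which are no part of the job. What is shaped like the part that bears bottle_centre but red is not meant.

How it is judged:
By the outcome, as a careful person would: the job done as asked, in the order asked, and still so for the second after the job is handed in, with the robot touching nothing.
It also fails if it takes over 104 s, if anything falls off the work surface, if the arm or the gripper's body presses on something with over 40 N, if the wrist force passes 120 N, or if a joint passes its speed limit or range.

## Robot

A 6-joint arm with a two-finger parallel gripper is mounted at the origin on a cart in front of the work surface, level with it; the furniture and walls round the work are solid. World frame = base frame: x ahead of the robot, y to its left, z up, the work surface at z = 0. Lengths are in m, angles in degrees, forces in N, time in s.
With the tool pointing down it reaches from about 0.35 to 0.775 m from the base axis. Payload 5.5 kg.
Tool frame: the origin (TCP) lies midway between the tips of the shut fingers; the grasp point (between the pads) lies 19 mm behind it; z points along the fingers, y is the direction in which the jaws open and shut (so a half turn about z gives the same grasp; the last joint's range is limited). The gripper opens to 85 mm and grips with 20 to 120 N. Pads are 22 mm wide; open, the fingers measure 114 mm over their backs; the gripper's body (76 mm by 85 mm) begins 54 mm behind the grasp point. The pads swing forward as they close: fully open they stand 13 mm farther back than shut.
Start: joints at [-83.056, 17.945, 2.641, 74.691, 0, 82.002], TCP at [0.148, -0.556, 0.231] pointing down, gripper open.
Joint ranges: [-158.12, 158.12], [-49.38, 96.58], [-58.88, 72.47], [-126.05, 133.96], [-84.25, 85.87], [-180, 180]. Speed limits (degrees/s): [147.25, 147.25, 180, 180, 180, 180].

## Interface

Orientations are given as [roll, pitch, yaw] about the fixed x, y, z axes, in that order (R = Rz(yaw) Ry(pitch) Rx(roll)).
In Python, from rig import env, snapshot, order gives the robot as it stands.
- The arm moves only by the tool apply_moves, never from a script. Its argument "moves" is one flat list of numbers, 7 for each row, row after row: the finger opening in mm, from 0 to 85.4, then the shift along the tool's x, y, z as a fraction of full scale, then the turn, a rotation vector about the tool's x, y, z as a fraction of full scale. A call has 1 to 10 rows; each row shifts and turns the commanded pose from where the row before left it, along the tool's axes as they then stand; what a row does not reach is not made up. Full scale, the value 1, is 100 cm for a shift and pi/2 rad for a turn. A row lasts 1/12 s, in which the tool goes at most 41.7 mm and 7.16 degrees, less where a joint would pass 70% of its speed; a pose out of reach is approached as far as the arm can. A call with a number of a shift or a turn outside -1 to 1 is refused whole. A call with a gripper value outside its range is refused whole. The fingers move at their own pace and stop on an object; "grip_force" is the grip in N (left out, the last holds). Time passes only in rows, so rows that do not move let the fingers close. It gives the time, the measured TCP pose, the force and the opening at its end, in the units of the state.
- env.observe(): the state, without advancing time (a new reading comes with each control period).
- snapshot(name): name is "scene" or "top" or "wrist"; returns a dict with "color" (400x640x3 uint8, red, green, blue), "depth" (400x640 float32, m along the optical axis (not along the pixel's ray), 0 where there is no reading), "fov_y" (degrees; the focal length in pixels is half the picture's height over the tangent of half this angle, whatever the lens; pixels are square), "cx", "cy" (the principal point, pixels), "dist" ([k1, k2, p1, p2, k3] as OpenCV has them; the pictures are not rectified), "R" (3x3) and "t" (3): a world point X has camera coordinates R X + t. Camera axes: x right, y down, z forward; pixel columns grow to the right and rows downward; lengths in m; the calibration is good to about 2 mm. A picture is of the moment at which its call begins.
- order.hand_in(): hands the job in, once; it reports no verdict.
The state is a dict: "t": time; "q": joint angles; "qd": joint speeds; "joint_efforts": joint torques, N m; "eef_pos": TCP position; "eef_rot": TCP orientation; "contact_force": force on the tool from outside, world axes, zero at the start; "torque": the same for the moment, N m; "width": opening from 0.0 (shut) to 1.0 (fully open).
Only numpy, scipy, OpenCV 4.12 (cv2) and the standard library are available. Lean on these libraries where they do the work, as an engineer would, in place of code of your own. Each camera call takes 0.05 s, during which the arm holds its last target. There are 200 camera calls.

## Working session

There is one attempt and no reset: what is moved stays moved. The work goes in short steps, Python scripts to look and compute and a tool call to move; the robot and the scene stay as the last step left them, time stands still between calls to the robot, and variables do not carry over. Pictures are saved under pics/ and viewed, about 12 in all and at most 16, crops included, and the job is handed in when it is done.

Besides the shell and the picture viewer there is one more tool, called after "Request:" in YAML: its name, and indented under it one key for each argument. apply_moves: Moves the arm, as the interface text tells. Its arguments: {"type":"object","properties":{"moves":{"type":"array","items":{"type":"number"}},"grip_force":{"type":"number"}},"required":["moves"]}

```bash
ls; mkdir -p pics; python3 - <<'E'
from rig import env,snapshot
import cv2,numpy as np
print(env.observe())
for n in ("scene","top"):
    s=snapshot(n); np.savez(f"/tmp/{n}.npz",**s)
    cv2.imwrite(f"pics/{n}1.png",s["color"][:,:,::-1]); print(n,s["fov_y"],s["cx"],s["cy"],s["dist"],s["R"],s["t"])
E
```

```text
pics
{'t': 0.0, 'q': array([-8.30582298e+01,  1.79898251e+01,  2.57694373e+00,  7.46899110e+01,
       -1.72358045e-03,  8.20020978e+01]), 'qd': array([ 0.04161163, -0.14540334, -0.03914924,  0.09246689,  0.01550017,
       -0.00598418]), 'joint_efforts': array([-4.05793280e-04, -4.80623996e+01,  2.98534119e+01,  1.92338869e-02,
       -3.36067421e-05,  5.52788876e-06]), 'eef_pos': array([ 0.14816178, -0.5550588 ,  0.23041836]), 'eef_rot': array([-1.79897968e+02, -1.25953903e-02,  1.49396627e+01]), 'contact_force': array([-0.18491518,  0.44377278,  0.52431231]), 'torque': array([0.01227468, 0.07750044, 0.00762844]), 'width': 0.9972667261465984}
scene 50.225158443781304 317.32660570040815 195.15498622558565 [-0.05549052  0.          0.          0.          0.        ] [[-0.72151515 -0.69236679  0.00664211]
 [-0.47244143  0.48527285 -0.73573729]
 [ 0.50617683 -0.53398361 -0.67723447]] [0.43294737 0.29211689 0.71894435]
top 43.5463608401064 322.75285705381583 194.26434668552974 [-0.11035216  0.          0.          0.          0.        ] [[ 0.0063101  -0.99981526  0.01815591]
 [-0.99931976 -0.00696461 -0.03621488]
 [ 0.03633464 -0.01791504 -0.99917909]] [-0.00171698  0.56334847  1.27270828]
```

View pics/top1.png

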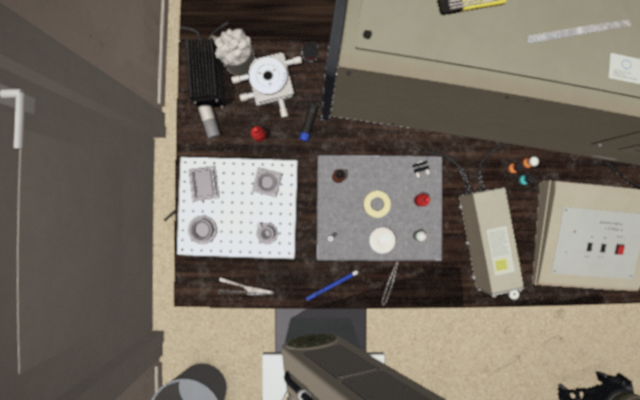

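View pics/scene1.png

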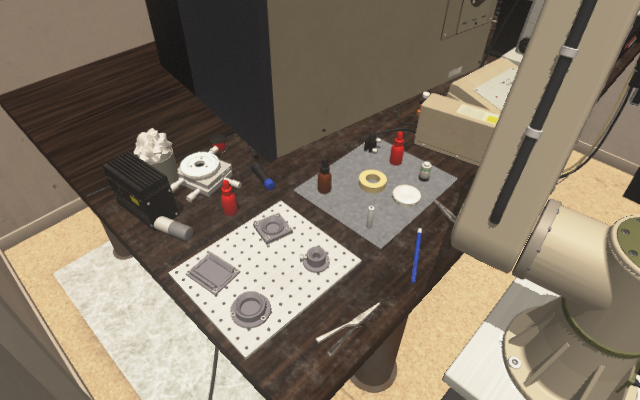

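The top view shows these parts (pixel positions):
- **Stands:** cradle (204,182), objective stand (267,181), bottle cup (203,230) and post holder (267,232).
- **Loose parts:** amber bottle (340,175), mount (421,168), objective (421,237) and post (331,238).
- **Not part of the job:** red look-alike bottle (422,200), tape (377,204) and wafer carrier (382,241).

The scene view agrees.

```bash
cat > h.py <<'E'
import numpy as np,cv2
def K(s):
    f=200/np.tan(np.radians(s["fov_y"])/2); return np.array([[f,0,s["cx"]],[0,f,s["cy"]],[0,0,1.]])
def rays(s,uv):
    p=cv2.undistortPoints(np.asarray(uv,float).reshape(-1,1,2),K(s),np.asarray(s["dist"],float)).reshape(-1,2)
    return np.c_[p,np.ones(len(p))]
def plane(s,uv,z):
    d=rays(s,uv)@s["R"]; c=-s["R"].T@s["t"]; k=(z-c[2])/d[:,2]; return c+d*k[:,None]
def cloud(s,u0=0,u1=640,v0=0,v1=400):
    u,v=np.meshgrid(np.arange(u0,u1),np.arange(v0,v1)); uv=np.c_[u.ravel(),v.ravel()]
    z=s["depth"][v.ravel(),u.ravel()]; ok=z>0
    return (rays(s,uv[ok])*z[ok,None]-s["t"])@s["R"],uv[ok]
def proj(s,X):
    return cv2.projectPoints(np.atleast_2d(X).astype(float),cv2.Rodrigues(s["R"])[0],np.asarray(s["t"],float),K(s),np.asarray(s["dist"],float))[0].reshape(-1,2)
E
python3 - <<'E'
from h import *
t=dict(np.load("/tmp/top.npz")); sc=dict(np.load("/tmp/scene.npz"))
ob={"post":(331,238,.062),"obj":(421,237,.05),"mount":(421,168,.034),"bottle":(340,175,.094),"red":(422,200,.094),"tape":(377,204,.02),"wafer":(382,241,.02),
"postH":(267,232,.041),"objS":(267,181,.03),"botS":(203,230,.035),"crad":(204,182,.025)}
for n,(u,v,z) in ob.items():
    P=plane(t,[(u,v)],z)[0]
    C,_=cloud(t,u-25,u+25,v-25,v+25)
    base=.013 if u<300 else .002
    res=[]
    for s in (t,sc):
        C,_=cloud(s); m=(np.hypot(C[:,0]-P[0],C[:,1]-P[1])<.05)&(C[:,2]>base+.006); c=C[m]
        hi=c[c[:,2]>np.percentile(c[:,2],95)-.008] if len(c) else c
        res.append((len(c),np.round(c[:,2].max() if len(c) else 0,3),np.round((c[:,:2].min(0)+c[:,:2].max(0))/2,3) if len(c) else 0,np.round(hi[:,:2].mean(0),3) if len(c) else 0))
    print(n,P.round(3),np.hypot(*P[:2]).round(3),res)
E
```

```text
post [ 0.454 -0.018  0.062] 0.455 [(37, np.float64(0.065), array([ 0.459, -0.022]), array([ 0.454, -0.015])), (118, np.float64(0.063), array([ 0.452, -0.012]), array([ 0.452, -0.011]))]
obj [ 0.457 -0.243  0.05 ] 0.518 [(116, np.float64(0.057), array([ 0.456, -0.238]), array([ 0.458, -0.244])), (173, np.float64(0.054), array([ 0.459, -0.238]), array([ 0.458, -0.237]))]
mount [ 0.631 -0.247  0.034] 0.678 [(175, np.float64(0.041), array([ 0.635, -0.237]), array([ 0.634, -0.25 ])), (176, np.float64(0.038), array([ 0.644, -0.244]), array([ 0.631, -0.245]))]
bottle [ 0.607 -0.038  0.094] 0.608 [(150, np.float64(0.098), array([ 0.592, -0.042]), array([ 0.609, -0.035])), (359, np.float64(0.096), array([ 0.608, -0.031]), array([ 0.607, -0.031]))]
red [ 0.548 -0.236  0.094] 0.597 [(185, np.float64(0.099), array([ 0.545, -0.229]), array([ 0.55 , -0.249])), (324, np.float64(0.096), array([ 0.548, -0.243]), array([ 0.548, -0.243]))]
tape [ 0.539 -0.136  0.02 ] 0.556 [(430, np.float64(0.026), array([ 0.541, -0.136]), array([ 0.539, -0.135])), (415, np.float64(0.022), array([ 0.538, -0.132]), arra
[... 211 characters left out ...]
ostH [0.467 0.141 0.041] 0.488 [(260, np.float64(0.047), array([0.455, 0.144]), array([0.462, 0.146])), (391, np.float64(0.043), array([0.462, 0.151]), array([0.462, 0.148]))]
objS [0.595 0.143 0.03 ] 0.612 [(502, np.float64(0.032), array([0.593, 0.147]), array([0.593, 0.146])), (566, np.float64(0.031), array([0.593, 0.15 ]), array([0.591, 0.15 ]))]
botS [0.47  0.303 0.035] 0.56 [(369, np.float64(0.04), array([0.471, 0.309]), array([0.471, 0.311])), (693, np.float64(0.037), array([0.47 , 0.313]), array([0.471, 0.313]))]
crad [0.592 0.304 0.025] 0.665 [(398, np.float64(0.031), array([0.59 , 0.304]), array([0.589, 0.306])), (520, np.float64(0.03), array([0.592, 0.31 ]), array([0.588, 0.309]))]
```

Measured heights match the given sizes. I'll turn the tool to yaw 90 first, so tool x is world +y, tool y is world +x and z points down. Then I'll fly over the mat and look with the wrist camera.

Request:
apply_moves:
  moves: [85, 0, 0, 0, 0, 0, -0.0757, 85, 0, 0, 0, 0, 0, -0.0757, 85, 0, 0, 0, 0, 0, -0.0757, 85, 0, 0, 0, 0, 0, -0.0757, 85, 0, 0, 0, 0, 0, -0.0757, 85, 0, 0, 0, 0, 0, -0.0757, 85, 0, 0, 0, 0, 0, -0.0757, 85, 0, 0, 0, 0, 0, -0.0757, 85, 0, 0, 0, 0, 0, -0.0757, 85, 0, 0, 0, 0, 0, -0.0757]

```text
t: 0.93
eef_pos: [0.1482, -0.5553, 0.2308]
eef_rot: [-180.0, -0.1, 83.4]
contact_force: [-0.3, 0.5, -0.4]
width: 0.996
```

Request:
apply_moves:
  moves: [85, 0, 0, 0, 0, 0, -0.0757, 85, 0.03, 0.027, 0, 0, 0, 0, 85, 0.03, 0.027, 0, 0, 0, 0, 85, 0.03, 0.027, 0, 0, 0, 0, 85, 0.03, 0.027, 0, 0, 0, 0, 85, 0.03, 0.027, 0, 0, 0, 0, 85, 0.03, 0.027, 0, 0, 0, 0, 85, 0.03, 0.027, 0, 0, 0, 0, 85, 0.03, 0.027, 0, 0, 0, 0, 85, 0.03, 0.027, 0, 0, 0, 0]

```text
t: 1.77
eef_pos: [0.3925, -0.2842, 0.2311]
eef_rot: [-180.0, -0.0, 89.9]
contact_force: [1.1, -0.5, -0.7]
width: 1.0
```

```bash
python3 - <<'E'
from rig import env,snapshot
import cv2,numpy as np
o=env.observe();print(o["t"],o["eef_pos"],o["eef_rot"],o["q"])
s=snapshot("wrist"); np.savez("/tmp/w1.npz",**s)
cv2.imwrite("pics/w1.png",s["color"][:,:,::-1]); print(s["fov_y"],s["R"],-s["R"].T@s["t"])
E
```

```text
1.7667 [ 0.39254657 -0.28420702  0.23110331] [-1.79985399e+02 -9.98119461e-03  8.98707747e+01] [-4.54043022e+01  7.94938599e+00 -1.02268641e+01  7.18411162e+01
 -3.35012666e-03  4.47249224e+01]
65.34547078195656 [[ 9.99997446e-01 -2.25842421e-03 -8.28381803e-05]
 [-2.10953684e-03 -9.45965982e-01  3.24259019e-01]
 [-8.10676521e-04 -3.24258017e-01 -9.45968330e-01]] [ 0.39340046 -0.20066459  0.3751547 ]
```

View pics/w1.png

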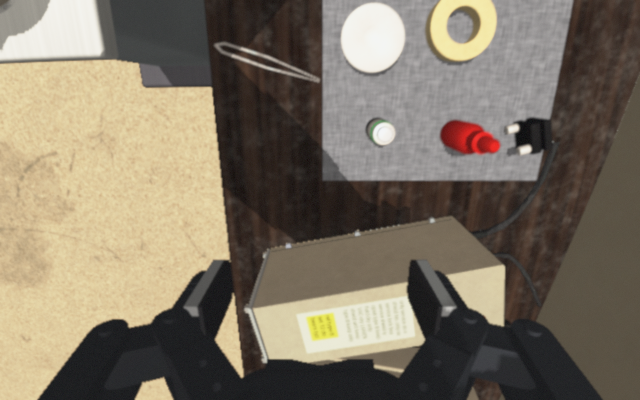

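The wrist view shows the objective (382,131), the red bottle (470,138) and the mount (530,136). The mount's knobs point to −x, so it is gripped across world y with yaw 180. Next is the post.

Request:
apply_moves:
  moves: [85, 0.035, 0.01, 0, 0, 0, 0, 85, 0.035, 0.01, 0, 0, 0, 0, 85, 0.035, 0.01, 0, 0, 0, 0, 85, 0.035, 0.01, 0, 0, 0, 0, 85, 0.035, 0.01, 0, 0, 0, 0, 85, 0.035, 0.01, 0, 0, 0, 0, 85, 0, 0, 0, 0, 0, 0]

```text
t: 2.4
eef_pos: [0.4526, -0.0711, 0.2311]
eef_rot: [-180.0, -0.1, 90.3]
contact_force: [0.0, 0.9, 0.7]
width: 0.993
```

```bash
cat >> h.py <<'E'
def near(s,P,r,z0,z1):
    C,uv=cloud(s); m=(np.hypot(C[:,0]-P[0],C[:,1]-P[1])<r)&(C[:,2]>z0)&(C[:,2]<z1); return C[m],uv[m]
def look(name,pic):
    from rig import env,snapshot
    o=env.observe();s=snapshot(name); np.savez(f"/tmp/{pic}.npz",**s); cv2.imwrite(f"pics/{pic}.png",s["color"][:,:,::-1])
    print(round(float(o["t"]),2),o["eef_pos"].round(4),o["eef_rot"].round(2),o["q"].round(1),o["contact_force"].round(1),round(float(o["width"]),3)); return o,s
def blob(s,P,r,z0,z1):
    # top face: pixels whose height lies in z0..z1; centre by min enclosing circle, cast to the mean height
    c,uv=near(s,P,r,z0,z1)
    if len(c)<5: return print("few",len(c))
    (u,v),R=cv2.minEnclosingCircle(uv.astype(np.float32)); zm=np.median(c[:,2]); 
    print(len(c),"px",round(u),round(v),"rad px",round(R,1),"circ",plane(s,[(u,v)],zm)[0].round(4),"mean",c.mean(0).round(4),"mid",((c.min(0)+c.max(0))/2).round(4))
E
python3 - <<'E'
from h import *
w1=dict(np.load("/tmp/w1.npz"))
print("obj");blob(w1,(.458,-.24),.03,.046,.06)
print("mountplates");blob(w1,(.632,-.247),.04,.028,.045)
o,s=look("wrist","w2")
print("post");blob(s,(.453,-.013),.025,.055,.07)
print("bottle");blob(s,(.608,-.034),.03,.088,.11)
E
```

```text
obj
386 px 383 134 rad px 11.4 circ [ 0.4586 -0.2418  0.0508] mean [ 0.4587 -0.2417  0.0507] mid [ 0.4594 -0.2424  0.0507]
mountplates
866 px 534 138 rad px 23.8 circ [ 0.6283 -0.2471  0.0365] mean [ 0.6326 -0.2476  0.0354] mid [ 0.6327 -0.2477  0.034 ]
2.4 [ 0.4526 -0.0711  0.2311] [-1.7999e+02 -1.3000e-01  9.0270e+01] [-19.1   5.  -13.6  71.5   0.1  70.7] [0.  0.9 0.7] 0.993
post
141 px 321 120 rad px 6.8 circ [ 0.4542 -0.0136  0.0634] mean [ 0.454  -0.0136  0.0632] mid [ 0.4544 -0.0137  0.0609]
bottle
219 px 489 148 rad px 9.1 circ [ 0.6073 -0.0339  0.0956] mean [ 0.6082 -0.0342  0.0949] mid [ 0.6095 -0.0347  0.0935]
```

View pics/w2.png

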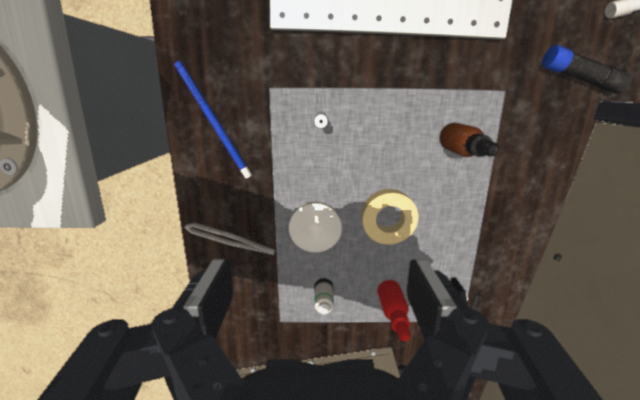

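The post top is at pixel (321,120), i.e. (0.4535, −0.0135). Picking it up.

Request:
apply_moves:
  moves: [60, 0.03, 0.001, 0, 0, 0, 0, 60, 0.0275, 0, 0, 0, 0, 0, 60, 0, 0, 0.04, 0, 0, 0, 60, 0, 0, 0.04, 0, 0, 0, 60, 0, 0, 0.04, 0, 0, 0, 60, 0, 0, 0.04, 0, 0, 0, 60, 0, 0, 0.03, 0, 0, 0, 60, 0, 0, 0.013, 0, 0, 0, 60, 0, 0, 0, 0, 0, 0]
  grip_force: 40

```text
t: 3.2
eef_pos: [0.4497, -0.0191, 0.0247]
eef_rot: [-179.6, -0.1, 89.8]
contact_force: [-0.5, 0.4, 0.2]
width: 0.702
```

Request:
apply_moves:
  moves: [0, 0, 0, 0, 0, 0, 0, 0, 0, 0, 0, 0, 0, 0, 0, 0, 0, 0, 0, 0, 0, 0, 0, 0, 0, 0, 0, 0, 0, 0, 0, 0, 0, 0, 0, 0, 0, 0, 0, 0, 0, 0, 0, 0, 0, 0, 0, 0, 0, 0, 0, 0, 0, 0, 0, 0]

```text
t: 3.87
eef_pos: [0.4548, -0.0192, 0.0297]
eef_rot: [179.8, 0.1, 89.9]
contact_force: [-1.1, -0.7, 6.6]
width: 0.132
```

The grip is on (width about 11 mm), about 5 mm off-centre along the pads. Lifting, carrying to the holder and looking.

Request:
apply_moves:
  moves: [0, 0, 0, -0.02, 0, 0, 0, 0, 0, 0, -0.035, 0, 0, 0, 0, 0, 0, -0.035, 0, 0, 0, 0, 0.03, 0, -0.03, 0, 0, 0, 0, 0.035, 0.002, 0, 0, 0, 0, 0, 0.035, 0.002, 0, 0, 0, 0, 0, 0.03, 0.002, 0, 0, 0, 0, 0, 0.015, 0, 0, 0, 0, 0, 0, 0, 0, 0, 0, 0, 0]

```text
t: 4.62
eef_pos: [0.4594, 0.1285, 0.1481]
eef_rot: [180.0, -0.1, 90.1]
contact_force: [0.8, -0.3, -0.9]
width: 0.141
```

```bash
python3 - <<'E'
from h import *
o,s=look("wrist","w3")
P=o["eef_pos"]
print("holder");blob(s,(.462,.147),.028,.034,.046)
print("objS");blob(s,(.592,.148),.026,.0215,.03)
print("botS");blob(s,(.47,.312),.03,.03,.04)
print("grip point px",proj(s,[P,P+[0,.006,-.0]]))
E
```

```text
4.62 [0.4594 0.1285 0.1481] [ 1.7996e+02 -5.0000e-02  9.0140e+01] [  5.9   9.7 -20.2  60.1   0.   95.8] [ 0.8 -0.3 -0.9] 0.141
holder
1413 px 328 172 rad px 27.7 circ [0.467  0.1494 0.0411] mean [0.4639 0.1468 0.0404] mid [0.4655 0.1463 0.0391]
objS
1687 px 469 169 rad px 31.4 circ [0.5919 0.1487 0.0264] mean [0.5919 0.1486 0.0265] mid [0.592  0.1484 0.0258]
botS
few 0
grip point px [[318.30495424 260.03669737]
 [318.31798934 249.85314643]]
```

View pics/w3.png

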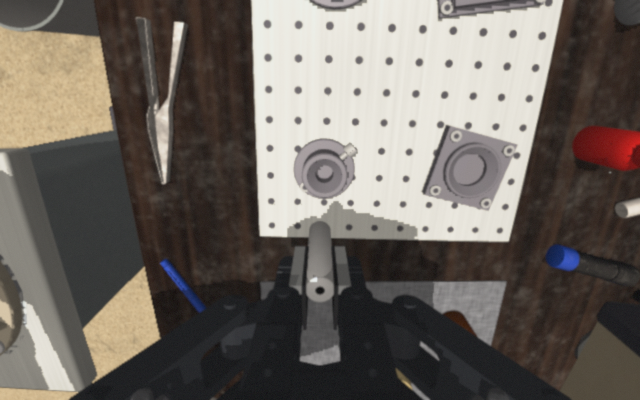

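```bash
cat >> h.py <<'E'
def ring(s,P,r,z0,z1,n=8):
    P=np.array(P,float)
    for _ in range(n):
        c,uv=near(s,P,r,z0,z1); a=np.arctan2(c[:,1]-P[1],c[:,0]-P[0]); 
        k=((a+np.pi)/(2*np.pi)*24).astype(int)%24   # equal weight per sector
        m=np.array([c[k==i,:2].mean(0) for i in range(24) if (k==i).sum()>3]); P=m.mean(0)
    print("ring",P.round(4),len(m),"sectors, z",np.median(c[:,2]).round(4)); return P
E
python3 - <<'E'
from h import *
s=dict(np.load("/tmp/w3.npz"))
for P,r,z0,z1 in [((.463,.147),.019,.037,.046),((.592,.148),.0245,.0235,.03)]: ring(s,P,r,z0,z1)
g=cv2.cvtColor(s["color"],cv2.COLOR_RGB2GRAY)
# post top: bright pixels by depth
print("post");c,uv=near(s,(.459,.134),.03,.165,.19); print(len(c),c.mean(0),uv.mean(0),c[:,2].max(),c.min(0),c.max(0))
print(plane(s,[(320,290)],.18),"bottom tip px",plane(s,[(319,226)],.121))
d=s["depth"]; print(d[222:300:8,320])
print("bore floor px as rim/floor",plane(s,[(325,173)],.0407),plane(s,[(325,172)],.019))
E
python3 - <<'E'
import cv2
a=cv2.imread("pics/w3.png")[120:320,260:520]
cv2.imwrite("pics/w3c.png",cv2.resize(a,None,fx=3,fy=3,interpolation=cv2.INTER_CUBIC))
E
```

```text
ring [0.4636 0.147 ] 24 sectors, z 0.0414
ring [0.5923 0.1486] 24 sectors, z 0.0271
post
3220 [0.45997662 0.13599337 0.17853154] [319.46925466 281.39720497] 0.18997482531810886 [0.438205   0.11714053 0.16501448] [0.48229118 0.14095174 0.18997483]
[[0.46020912 0.1325163  0.18      ]] bottom tip px [[0.45973279 0.13597313 0.121     ]]
[0.18255404 0.17064813 0.1616956  0.15405177 0.14535615 0.13969894
 0.13387954 0.12870923 0.12804334 0.12986992]
bore floor px as rim/floor [[0.46462424 0.1482552  0.0407    ]] [[0.46503974 0.1436831  0.019     ]]
```

View pics/w3c.png

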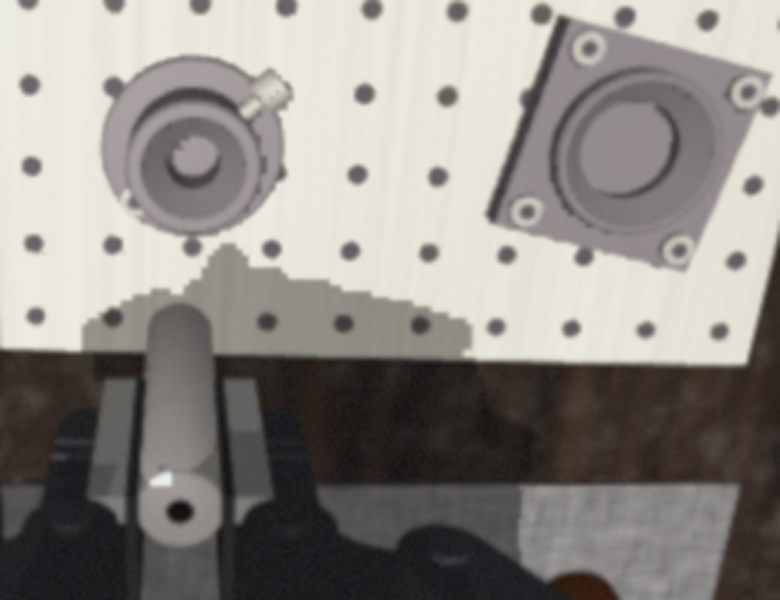

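In the crop the holder rim is centred at full-frame pixel (325,176) and the post is upright, with its top at (320,290). The post needs about +14 mm in y and +4 mm in x. The floor is at z 0.0187 and the post's foot is now at about 0.120.

Request:
apply_moves:
  moves: [0, 0.007, 0.002, 0, 0, 0, 0, 0, 0.0075, 0.002, 0, 0, 0, 0, 0, 0, 0, 0.02, 0, 0, 0, 0, 0, 0, 0.025, 0, 0, 0, 0, 0, 0, 0.02, 0, 0, 0, 0, 0, 0, 0.012, 0, 0, 0, 0, 0, 0, 0, 0, 0, 0, 0, 0, 0, 0, 0, 0, 0]

```text
t: 5.33
eef_pos: [0.4633, 0.1397, 0.0703]
eef_rot: [-179.9, 0.0, 89.8]
contact_force: [0.3, 0.2, -0.9]
width: 0.135
```

```bash
python3 - <<'E'
from h import *
o,s=look("wrist","w4")
a=s["color"][150:350,220:420,::-1]; cv2.imwrite("pics/w4c.png",cv2.resize(a,None,fx=3,fy=3,interpolation=cv2.INTER_CUBIC))
E
```

```text
5.33 [0.4633 0.1397 0.0703] [-1.799e+02  2.000e-02  8.982e+01] [  7.3  14.6 -25.9  49.6  -0.   97.5] [ 0.3  0.2 -0.9] 0.135
```

View pics/w4c.png

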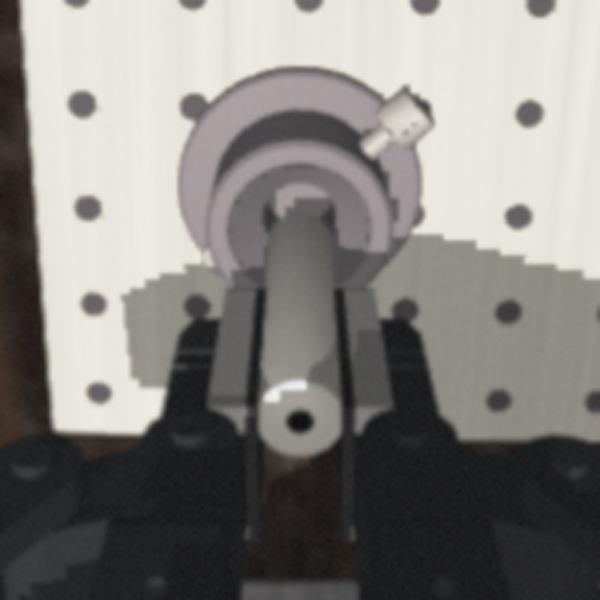

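It needs about +3 mm more in y; x is centred. Adjusting and lowering to the floor.

Request:
apply_moves:
  moves: [0, 0.003, 0, 0, 0, 0, 0, 0, 0, 0, 0.006, 0, 0, 0, 0, 0, 0, 0.006, 0, 0, 0, 0, 0, 0, 0.006, 0, 0, 0, 0, 0, 0, 0.004, 0, 0, 0, 0, 0, 0, 0, 0, 0, 0]

```text
t: 5.88
eef_pos: [0.4634, 0.1423, 0.0484]
eef_rot: [180.0, 0.1, 89.9]
contact_force: [-0.2, -3.8, -1.6]
width: 0.136
```

```bash
python3 - <<'E'
from h import *
o,s=look("wrist","w5")
a=s["color"][150:350,220:420,::-1]; cv2.imwrite("pics/w5c.png",cv2.resize(a,None,fx=2,fy=2,interpolation=cv2.INTER_CUBIC))
E
```

```text
5.88 [0.4634 0.1423 0.0484] [1.800e+02 1.300e-01 8.986e+01] [  7.7  16.1 -27.5  46.4  -0.1  97.8] [-0.2 -3.8 -1.6] 0.136
```

View pics/w5c.png

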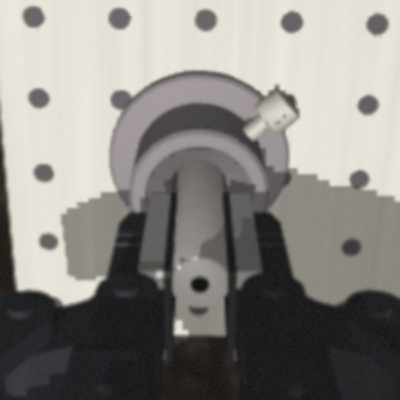

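The post is in the bore, about 2 mm off the floor with light side contact (−3.8 N). I'll ease back 1 mm, lower, release and rise.

Request:
apply_moves:
  moves: [0, -0.001, 0, 0.002, 0, 0, 0, 0, 0, 0, 0.001, 0, 0, 0, 30, 0, 0, 0, 0, 0, 0, 45, 0, 0, 0, 0, 0, 0, 45, 0, 0, 0, 0, 0, 0, 60, 0, 0, -0.02, 0, 0, 0, 60, 0, 0, -0.035, 0, 0, 0, 60, -0.01, 0, -0.035, 0, 0, 0, 60, -0.03, 0, -0.035, 0, 0, 0, 60, 0, 0, 0, 0, 0, 0]

```text
t: 6.77
eef_pos: [0.4676, 0.1034, 0.1737]
eef_rot: [179.4, 0.0, 89.8]
contact_force: [0.7, -0.3, -0.1]
width: 0.701
```

```bash
python3 - <<'E'
from h import *
o,s=look("wrist","w6")
print("post top");blob(s,(.464,.146),.016,.06,.1)
c,_=near(s,(.464,.146),.012,.05,.12);print(np.percentile(c[:,2],[50,90,99]))
print("bot rim");ring(s,(.47,.312),.028,.031,.042)
E
```

```text
6.77 [0.4676 0.1034 0.1737] [1.7939e+02 2.0000e-02 8.9800e+01] [  2.9   8.4 -17.9  63.1  -0.1  93.1] [ 0.7 -0.3 -0.1] 0.701
post top
266 px 312 144 rad px 9.8 circ [0.4641 0.1488 0.0799] mean [0.4642 0.1484 0.0783] mid [0.4641 0.1476 0.0717]
[0.07981842 0.08099708 0.08179147]
bot rimh.py:32: RuntimeWarning: Mean of empty slice.
  m=np.array([c[k==i,:2].mean(0) for i in range(24) if (k==i).sum()>3]); P=m.mean(0)
  ret = ret.dtype.type(ret / rcount)
Traceback (most recent call last):
  File "h.py", line 30, in ring
    c,uv=near(s,P,r,z0,z1); a=np.arctan2(c[:,1]-P[1],c[:,0]-P[0]);
         ~~~~^^^^^^^^^^^^^
  File "h.py", line 16, in near
    C,uv=cloud(s); m=(np.hypot(C[:,0]-P[0],C[:,1]-P[1])<r)&(C[:,2]>z0)&(C[:,2]<z1); return C[m],uv[m]
                                      ~^^^
IndexError: invalid index to scalar variable.
```

The post is seated: its top is at 0.080 as seen, against 0.0787 expected, and depth reads about 1 mm high. Next, the objective.

Request:
apply_moves:
  moves: [50, -0.025, 0, 0, 0, 0, 0, 50, -0.035, -0.001, 0, 0, 0, 0, 50, -0.035, -0.001, 0, 0, 0, 0, 50, -0.035, -0.001, 0, 0, 0, 0, 50, -0.035, -0.001, 0, 0, 0, 0, 50, -0.035, -0.001, 0, 0, 0, 0, 50, -0.035, -0.001, 0, 0, 0, 0, 50, -0.035, -0.001, 0, 0, 0, 0, 50, -0.035, -0.001, 0, 0, 0, 0, 50, -0.02, -0.001, 0, 0, 0, 0]

```text
t: 7.65
eef_pos: [0.4538, -0.2224, 0.166]
eef_rot: [-180.0, -0.0, 89.8]
contact_force: [0.4, -0.0, -0.3]
width: 0.587
```

Request:
apply_moves:
  moves: [50, -0.02, 0, 0, 0, 0, 0, 50, 0, 0, 0, 0, 0, 0]

```text
t: 7.82
eef_pos: [0.454, -0.2426, 0.1659]
eef_rot: [-180.0, 0.0, 89.7]
contact_force: [0.2, 0.1, -0.1]
width: 0.586
```

```bash
python3 - <<'E'
from h import *
o,s=look("wrist","w7")
blob(s,(.4586,-.2418),.025,.046,.06)
E
```

```text
7.82 [ 0.454  -0.2426  0.1659] [-1.7998e+02  1.0000e-02  8.9690e+01] [-37.   13.  -13.3  63.7  -0.   53.3] [ 0.2  0.1 -0.1] 0.586
510 px 325 191 rad px 12.9 circ [ 0.4592 -0.2409  0.0512] mean [ 0.4591 -0.2411  0.0509] mid [ 0.459  -0.2424  0.051 ]
```

Request:
apply_moves:
  moves: [50, 0.001, 0.005, 0, 0, 0, 0, 50, 0, 0, 0.02, 0, 0, 0, 50, 0, 0, 0.035, 0, 0, 0, 50, 0, 0, 0.035, 0, 0, 0, 50, 0, 0, 0.035, 0, 0, 0, 50, 0, 0, 0.02, 0, 0, 0, 50, 0, 0, 0.006, 0, 0, 0, 50, 0, 0, 0, 0, 0, 0]

```text
t: 8.53
eef_pos: [0.4578, -0.2364, 0.0145]
eef_rot: [-179.8, -0.2, 90.0]
contact_force: [-0.3, -0.1, -0.2]
width: 0.579
```

Request:
apply_moves:
  moves: [0, 0, 0, 0, 0, 0, 0, 0, 0, 0, 0, 0, 0, 0, 0, 0, 0, 0, 0, 0, 0, 0, 0, 0, 0, 0, 0, 0, 0, 0, 0, 0, 0, 0, 0, 0, 0, 0, 0, 0, 0, 0, 0]

```text
validation failed for argument at $.mo...
```

Request:
apply_moves:
  moves: [50, -0.005, 0.001, 0, 0, 0, 0, 0, 0, 0, 0, 0, 0, 0, 0, 0, 0, 0, 0, 0, 0, 0, 0, 0, 0, 0, 0, 0, 0, 0, 0, 0, 0, 0, 0, 0, 0, 0, 0, 0, 0, 0, 0, 0, 0, 0, 0, 0, 0]

```text
t: 9.12
eef_pos: [0.4613, -0.245, 0.0184]
eef_rot: [179.8, 0.1, 89.9]
contact_force: [-0.5, -0.5, 5.5]
width: 0.276
```

The grip is good (23.6 mm reading on the 25 mm barrel). Lifting and carrying to its stand.

Request:
apply_moves:
  moves: [0, 0, 0, -0.02, 0, 0, 0, 0, 0, 0, -0.035, 0, 0, 0, 0, 0, 0, -0.035, 0, 0, 0, 0, 0.02, 0, -0.03, 0, 0, 0, 0, 0.035, 0.012, -0.01, 0, 0, 0, 0, 0.035, 0.012, 0, 0, 0, 0, 0, 0.035, 0.012, 0, 0, 0, 0, 0, 0.035, 0.012, 0, 0, 0, 0, 0, 0.035, 0.012, 0, 0, 0, 0, 0, 0.035, 0.012, 0, 0, 0, 0]

```text
t: 9.95
eef_pos: [0.5327, -0.0123, 0.1473]
eef_rot: [179.9, 0.0, 89.9]
contact_force: [-0.2, -0.5, -0.5]
width: 0.273
```

Request:
apply_moves:
  moves: [0, 0.035, 0.012, 0, 0, 0, 0, 0, 0.035, 0.012, 0, 0, 0, 0, 0, 0.035, 0.012, 0, 0, 0, 0, 0, 0.035, 0.012, 0, 0, 0, 0, 0, 0.015, 0.005, 0, 0, 0, 0, 0, 0, 0, 0, 0, 0, 0]

```text
t: 10.45
eef_pos: [0.5865, 0.1444, 0.1467]
eef_rot: [179.9, -0.1, 90.1]
contact_force: [0.4, 0.2, -1.3]
width: 0.273
```

```bash
python3 - <<'E'
from h import *
o,s=look("wrist","w8")
P=o["eef_pos"]
ring(s,(.592,.148),.0245,.0235,.03)
c,uv=near(s,P,.035,P[2]+.024,P[2]+.045)
m=s["color"][uv[:,1],uv[:,0]].min(1)>90
print(len(c),c[m].mean(0) if m.any() else 0,uv[m].mean(0) if m.any() else 0, proj(s,P+[0,0,.034]))
cv2.imwrite("pics/w8c.png",cv2.resize(s["color"][120:340,200:460,::-1],None,fx=3,fy=2.7,interpolation=cv2.INTER_CUBIC))
E
```

```text
10.45 [0.5865 0.1444 0.1467] [ 1.7992e+02 -6.0000e-02  9.0140e+01] [ 6.2 23.1 -1.9 64.9  0.  96.1] [ 0.4  0.2 -1.3] 0.273
ring [0.5936 0.1487] 24 sectors, z 0.0272
4319 [0.58594969 0.15099925 0.17881177] [316.78645833 285.10329861] [[318.16600459 300.9463233 ]]
```

View pics/w8c.png

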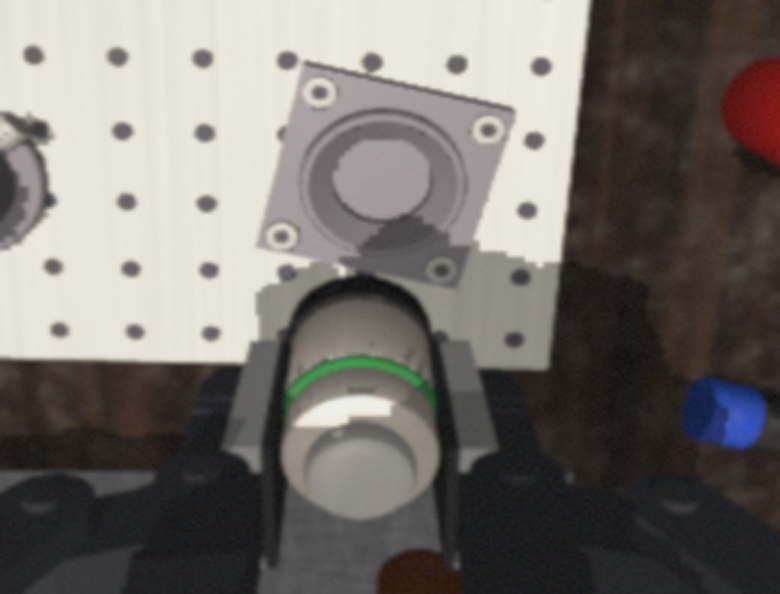

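```bash
python3 - <<'E'
from h import *
s=dict(np.load("/tmp/w8.npz"))
print(plane(s,[(328,187.4)],.0262),plane(s,[(320,294)],.1803),plane(s,[(200+381/3,120+179/2.7)],.0142))
E
```

```text
[[0.59485088 0.1476796  0.0262    ]] [[0.58730633 0.14759523 0.1803    ]] [[0.5942814  0.14511043 0.0142    ]]
```

The stand's seat is centred at (328,187) and the objective's tip is at (320,294). It needs +6.7 mm in x, y is already right, and it then goes down.

Request:
apply_moves:
  moves: [0, 0, 0.0065, 0, 0, 0, 0, 0, 0, 0, 0.02, 0, 0, 0, 0, 0, 0, 0.025, 0, 0, 0, 0, 0, 0, 0.025, 0, 0, 0, 0, 0, 0, 0.018, 0, 0, 0, 0, 0, 0, 0.008, 0, 0, 0, 0, 0, 0, 0, 0, 0, 0]

```text
t: 11.08
eef_pos: [0.5905, 0.1391, 0.0483]
eef_rot: [-179.8, 0.0, 89.8]
contact_force: [-0.7, -0.5, -1.2]
width: 0.271
```

```bash
python3 - <<'E'
from h import *
o,s=look("wrist","w9")
P=o["eef_pos"]; print("obj rel tcp: x+.001 y+.003 ->",P[:2]+[.0008,.0032])
cv2.imwrite("pics/w9c.png",cv2.resize(s["color"][150:350,220:420,::-1],None,fx=2.5,fy=2.5,interpolation=cv2.INTER_CUBIC))
E
```

```text
11.08 [0.5905 0.1391 0.0483] [-1.7975e+02  5.0000e-02  8.9760e+01] [ 5.7 27.9 -9.1 53.2 -0.  95.9] [-0.7 -0.5 -1.2] 0.271
obj rel tcp: x+.001 y+.003 -> [0.59133973 0.14226182]
```

View pics/w9c.png

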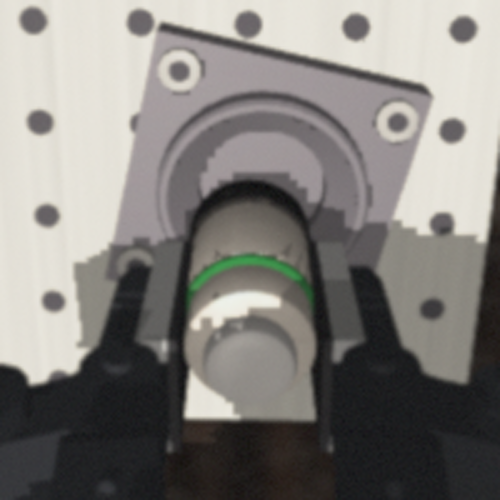

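It needs about +5.5 mm in y and +2.5 mm in x. The foot is still 5 mm above the rim.

Request:
apply_moves:
  moves: [0, 0.003, 0.0013, 0, 0, 0, 0, 0, 0.003, 0.0012, 0, 0, 0, 0, 0, 0, 0, 0, 0, 0, 0, 0, 0, 0, 0.005, 0, 0, 0, 0, 0, 0, 0.004, 0, 0, 0, 0, 0, 0, 0, 0, 0, 0]

```text
t: 11.63
eef_pos: [0.594, 0.1469, 0.0405]
eef_rot: [-179.9, 0.0, 89.9]
contact_force: [-1.2, -0.0, -1.4]
width: 0.277
```

Request:
apply_moves:
  moves: [0, 0, 0, 0.004, 0, 0, 0, 0, 0, 0, 0.003, 0, 0, 0, 0, 0, 0, 0.001, 0, 0, 0, 0, 0, 0, 0, 0, 0, 0]

```text
t: 11.97
eef_pos: [0.5944, 0.1464, 0.0332]
eef_rot: [-180.0, 0.1, 89.9]
contact_force: [-1.4, -2.7, 1.1]
width: 0.271
```

```bash
python3 - <<'E'
from h import *
o,s=look("wrist","w10")
cv2.imwrite("pics/w10c.png",cv2.resize(s["color"][150:350,220:420,::-1],None,fx=2.5,fy=2.5,interpolation=cv2.INTER_CUBIC))
E
```

```text
11.97 [0.5944 0.1464 0.0332] [-1.7998e+02  5.0000e-02  8.9870e+01] [ 6.4 29.1 -9.5 51.4 -0.  96.5] [-1.4 -2.7  1.1] 0.271
```

View pics/w10c.png

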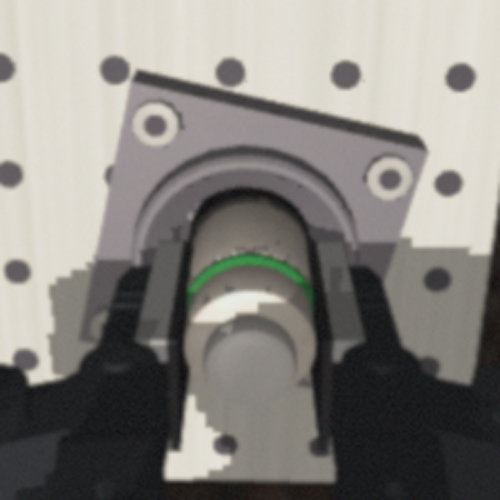

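Centred and inside the well, about 2.5 mm above the floor, touching lightly in y. I'll ease −1.5 mm in y, finish lowering and release.

Request:
apply_moves:
  moves: [0, -0.0015, 0, 0.0015, 0, 0, 0, 0, 0, 0, 0.0015, 0, 0, 0, 0, 0, 0, 0, 0, 0, 0]

```text
t: 12.27
eef_pos: [0.5945, 0.1463, 0.033]
eef_rot: [180.0, -0.1, 89.9]
contact_force: [-8.0, 0.5, 18.7]
width: 0.274
```

Request:
apply_moves:
  moves: [40, 0, 0, 0, 0, 0, 0, 50, 0, 0, 0, 0, 0, 0, 50, 0, 0, 0, 0, 0, 0, 50, 0, 0, -0.02, 0, 0, 0, 50, 0, 0, -0.035, 0, 0, 0, 50, 0, 0, -0.035, 0, 0, 0, 50, -0.02, 0, -0.035, 0, 0, 0, 50, -0.02, 0, -0.015, 0, 0, 0, 50, 0, 0, 0, 0, 0, 0]

```text
t: 13.02
eef_pos: [0.5977, 0.103, 0.175]
eef_rot: [179.5, 0.0, 89.7]
contact_force: [0.3, -0.4, -0.7]
width: 0.586
```

```bash
python3 - <<'E'
from h import *
o,s=look("wrist","w11")
print("tip");blob(s,(.594,.148),.012,.05,.08)
E
```

```text
13.02 [0.5977 0.103  0.175 ] [1.7952e+02 5.0000e-02 8.9750e+01] [ 2.2 22.2  0.8 68.2 -0.1 92.5] [ 0.3 -0.4 -0.7] 0.586
tip
621 px 314 140 rad px 14.6 circ [0.5946 0.1499 0.0654] mean [0.5944 0.1495 0.0651] mid [0.5943 0.1485 0.0605]
```

The objective is seated: its tip is at 0.064 corrected, and 0.0642 was expected. Now the mirror mount, turning to yaw 180 on the way.

Request:
apply_moves:
  moves: [60, -0.03, 0, 0, 0, 0, -0.077, 60, -0.03, -0.004, 0, 0, 0, -0.077, 60, -0.029, -0.007, 0, 0, 0, -0.077, 60, -0.028, -0.011, 0, 0, 0, -0.077, 60, -0.026, -0.014, 0, 0, 0, -0.077, 60, -0.025, -0.017, 0, 0, 0, -0.077, 60, -0.023, -0.02, 0, 0, 0, -0.077, 60, -0.02, -0.022, 0, 0, 0, -0.077, 60, -0.017, -0.025, 0, 0, 0, -0.077, 60, -0.014, -0.026, 0, 0, 0, -0.077]

```text
t: 13.9
eef_pos: [0.5935, -0.1949, 0.1679]
eef_rot: [180.0, -0.2, 159.6]
contact_force: [-0.3, 0.8, -0.9]
width: 0.703
```

Request:
apply_moves:
  moves: [60, -0.011, -0.028, 0, 0, 0, -0.077, 60, -0.007, -0.028, 0, 0, 0, -0.077, 60, 0, 0, 0, 0, 0, -0.077, 60, 0, 0, 0, 0, 0, 0]

```text
t: 14.23
eef_pos: [0.5939, -0.2543, 0.1675]
eef_rot: [179.9, -0.2, -180.0]
contact_force: [-0.0, -0.3, 0.4]
width: 0.705
```

```bash
python3 - <<'E'
from h import *
o,s=look("wrist","w12")
c,uv=near(s,(.632,-.247),.04,.02,.045); print(len(c),c.mean(0),c.min(0),c.max(0),uv.min(0),uv.max(0))
a,b=np.maximum(uv.min(0)-30,0),uv.max(0)+30
cv2.imwrite("pics/w12c.png",cv2.resize(s["color"][a[1]:b[1],a[0]:b[0],::-1],None,fx=4,fy=4,interpolation=cv2.INTER_CUBIC)); print(a,b)
E
```

```text
14.23 [ 0.5939 -0.2543  0.1675] [ 1.7987e+02 -1.6000e-01 -1.7999e+02] [-30.3  27.4   7.7  70.5   0.  -30.3] [-0.  -0.3  0.4] 0.705
1075 [ 0.63253057 -0.24815868  0.03457653] [ 0.61558492 -0.26808052  0.0202619 ] [ 0.65103374 -0.22745066  0.03937071] [305 206] [347 243]
[275 176] [377 273]
```

View pics/w12c.png

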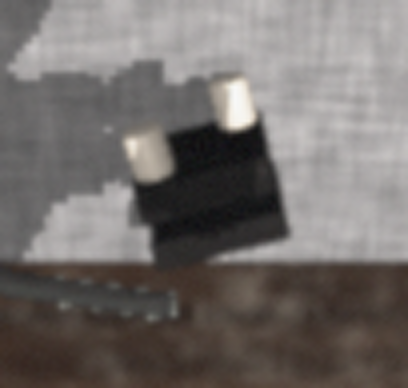

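The mount's knobs point up in the picture (−x), and its plate edges are turned about 14°. There is a dark cable stub about 20 mm in front of it.

```bash
python3 - <<'E'
from h import *
s=dict(np.load("/tmp/w12.npz"))
for z0,f in((.03,1),(.02,1),(.03,0)):
    c,uv=near(s,(.632,-.247),.035,z0,.045)
    k=s["color"][uv[:,1],uv[:,0]].max(1)<70
    p=c[k] if f else c
    r=cv2.minAreaRect((p[:,:2]*1000).astype(np.float32)); print(z0,f,len(p),r,np.percentile(p[:,2],[10,50,90]),p.mean(0))
k=~(s["color"][uv[:,1],uv[:,0]].max(1)<70); c2,uv2=near(s,(.632,-.247),.04,.006,.05); w=s["color"][uv2[:,1],uv2[:,0]].min(1)>130
print("knobs",w.sum(),c2[w].mean(0))
# plate edge corners by plane z=.036: front edge (155,265),(288,232); back edge (130,185),(265,150)? in crop/4+offset
q=np.array([(152,228),(272,188),(135,188),(265,125),(155,265),(288,235)])/4+[275,176]
print(plane(s,q,.036).round(4))
E
```

```text
0.03 1 716 ((635.6299438476562, -246.48382568359375), (23.110065460205078, 33.71271896362305), 16.372699737548828) [0.03304832 0.03723041 0.03819964] [ 0.63457097 -0.24657909  0.03651954]
0.02 1 864 ((635.598876953125, -246.52487182617188), (23.077674865722656, 33.83894348144531), 16.85758399963379) [0.02696638 0.03697113 0.03810578] [ 0.63388165 -0.24626097  0.03473011]
0.03 0 908 ((631.8141479492188, -247.50852966308594), (38.2468147277832, 34.00765609741211), 14.632113456726074) [0.0325727 0.0369837 0.0380949] [ 0.63301855 -0.24868141  0.0361177 ]
knobs 205 [ 0.61861431 -0.25028178  0.02389689]
[[ 0.6405 -0.2604  0.036 ]
 [ 0.63   -0.2316  0.036 ]
 [ 0.63   -0.2645  0.036 ]
 [ 0.6139 -0.2336  0.036 ]
 [ 0.6505 -0.2598  0.036 ]
 [ 0.6424 -0.2274  0.036 ]]
```

Box fit: 38.2 × 34.0 mm, centre (0.632, −0.2475), turned 15°. These match the given sizes. Going down to grip it across the plates.

Request:
apply_moves:
  moves: [55, -0.019, 0.0035, 0, 0, 0, -0.0556, 55, -0.018, 0.008, 0, 0, 0, -0.0556, 55, 0, 0, 0.01, 0, 0, -0.0556, 55, 0, 0, 0.025, 0, 0, 0, 55, 0, 0, 0.025, 0, 0, 0, 55, 0, 0, 0.025, 0, 0, 0, 55, 0, 0, 0.025, 0, 0, 0, 55, 0, 0, 0, 0, 0, 0]

```text
t: 14.95
eef_pos: [0.6271, -0.2365, 0.0536]
eef_rot: [179.5, -0.5, -165.1]
contact_force: [-0.6, 0.6, -1.0]
width: 0.647
```

```bash
python3 - <<'E'
from h import *
o,s=look("wrist","w13")
c,uv=near(s,(.632,-.247),.035,.03,.045); r=cv2.minAreaRect((c[:,:2]*1000).astype(np.float32)); print(len(c),r,c.mean(0))
cv2.imwrite("pics/w13c.png",cv2.resize(s["color"][150:350,200:440,::-1],None,fx=2.5,fy=2.5,interpolation=cv2.INTER_CUBIC))
E
```

```text
14.95 [ 0.6271 -0.2365  0.0536] [ 179.55   -0.46 -165.08] [-27.5  34.3   2.7  59.1   0.  -42.4] [-0.6  0.6 -1. ] 0.647
2530 ((630.33251953125, -247.97462463378906), (35.42424774169922, 34.248165130615234), 14.544549942016602) [ 0.63281702 -0.24865161  0.03610874]
```

Correcting a 12 mm offset while still above the mount, then descending slowly.

Request:
apply_moves:
  moves: [60, -0.001, -0.006, 0, 0, 0, 0, 60, -0.001, -0.006, 0, 0, 0, 0, 60, 0, 0, 0, 0, 0, 0, 60, 0, 0, 0, 0, 0, 0]

```text
t: 15.33
eef_pos: [0.6373, -0.2527, 0.0623]
eef_rot: [-179.9, 0.1, -165.1]
contact_force: [-0.6, -0.1, 1.0]
width: 0.703
```

Request:
apply_moves:
  moves: [60, 0, 0, 0.008, 0, 0, 0, 60, 0, 0, 0.008, 0, 0, 0, 60, 0, 0, 0.008, 0, 0, 0, 60, 0, 0, 0.008, 0, 0, 0, 60, 0, 0, 0.006, 0, 0, 0, 60, 0, 0, 0, 0, 0, 0, 60, 0, 0, 0, 0, 0, 0]

```text
t: 15.92
eef_pos: [0.6353, -0.2512, 0.0214]
eef_rot: [179.9, -0.1, -165.0]
contact_force: [-0.8, 0.5, 0.6]
width: 0.701
```

```bash
python3 - <<'E'
from h import *
o,s=look("wrist","w14")
c,uv=near(s,(.632,-.247),.03,.03,.045); r=cv2.minAreaRect((c[:,:2]*1000).astype(np.float32)); print(len(c),r,c.mean(0))
E
```

```text
15.92 [ 0.6353 -0.2512  0.0214] [ 1.7993e+02 -8.0000e-02 -1.6501e+02] [-28.3  36.8   2.2  55.6  -0.  -43.3] [-0.8  0.5  0.6] 0.701
4119 ((629.7521362304688, -242.25125122070312), (35.09039306640625, 46.29231262207031), 10.500167846679688) [ 0.63165674 -0.24616651  0.03619528]
```

Request:
apply_moves:
  moves: [60, 0.002, 0.0044, 0, 0, 0, 0, 60, 0, 0, 0.004, 0, 0, 0, 60, 0, 0, 0.004, 0, 0, 0, 60, 0, 0, 0, 0, 0, 0, 60, 0, 0, 0, 0, 0, 0, 60, 0, 0, 0, 0, 0, 0]

```text
t: 16.47
eef_pos: [0.6329, -0.2479, 0.0144]
eef_rot: [-180.0, -0.0, -165.0]
contact_force: [0.1, -0.2, 0.3]
width: 0.701
```

Request:
apply_moves:
  moves: [20, 0, 0, 0, 0, 0, 0, 20, 0, 0, 0, 0, 0, 0, 20, 0, 0, 0, 0, 0, 0, 20, 0, 0, 0, 0, 0, 0, 20, 0, 0, 0, 0, 0, 0, 20, 0, 0, 0, 0, 0, 0]

```text
t: 16.97
eef_pos: [0.6331, -0.248, 0.0147]
eef_rot: [-180.0, 0.0, -165.0]
contact_force: [-0.9, -0.7, 1.1]
width: 0.386
```

The mount is gripped (33 mm reading). Lifting and carrying to the cradle.

Request:
apply_moves:
  moves: [20, 0, 0, -0.02, 0, 0, 0, 20, 0, 0, -0.035, 0, 0, 0, 20, 0, 0, -0.035, 0, 0, 0, 20, 0, 0.02, -0.035, 0, 0, 0, 20, -0.0065, 0.034, -0.015, 0, 0, 0, 20, -0.0065, 0.034, 0, 0, 0, 0, 20, -0.0065, 0.034, 0, 0, 0, 0, 20, -0.0065, 0.034, 0, 0, 0, 0, 20, -0.0065, 0.034, 0, 0, 0, 0, 20, -0.0065, 0.034, 0, 0, 0, 0]

```text
t: 17.8
eef_pos: [0.6118, -0.0198, 0.1541]
eef_rot: [180.0, -0.0, -165.0]
contact_force: [1.4, -0.3, -1.7]
width: 0.385
```

Request:
apply_moves:
  moves: [20, -0.0065, 0.034, 0, 0, 0, 0, 20, -0.0065, 0.034, 0, 0, 0, 0, 20, -0.0065, 0.034, 0, 0, 0, 0, 20, -0.0065, 0.034, 0, 0, 0, 0, 20, -0.0065, 0.034, 0, 0, 0, 0, 20, -0.0065, 0.034, 0, 0, 0, 0, 20, -0.0065, 0.034, 0, 0, 0, 0, 20, -0.0065, 0.034, 0, 0, 0, 0, 20, -0.0065, 0.034, 0, 0, 0, 0, 20, 0, 0.014, 0, 0, 0, 0]

```text
t: 18.63
eef_pos: [0.5854, 0.3071, 0.1537]
eef_rot: [179.9, -0.0, -164.8]
contact_force: [0.4, -0.8, -0.7]
width: 0.382
```

Request:
apply_moves:
  moves: [20, 0, 0, 0, 0, 0, 0, 20, 0, 0, 0, 0, 0, 0, 20, 0, 0, 0, 0, 0, 0]

```text
t: 18.88
eef_pos: [0.5862, 0.3019, 0.154]
eef_rot: [-180.0, -0.1, -165.0]
contact_force: [0.3, -0.6, -1.7]
width: 0.39
```

```bash
python3 - <<'E'
from h import *
o,s=look("wrist","w15")
P=o["eef_pos"]
C,uv=cloud(s); n=np.hypot(C[:,0]-.59,C[:,1]-.307)<.062
sub=lambda a,b:(C[n&(C[:,2]>a)&(C[:,2]<b)],uv[n&(C[:,2]>a)&(C[:,2]<b)])
for a,b in((.0155,.04),(.0225,.04)):
    c,u=sub(a,b); r=cv2.minAreaRect((c[:,:2]*1000).astype(np.float32)); print(len(c),r,c.mean(0).round(4))
print(np.histogram(C[n&(C[:,2]<.05),2],bins=np.arange(.008,.05,.002)))
print(C[n][:,2].max())
c,_=near(s,P,.04,P[2]+.012,P[2]+.03); print("held",len(c),c.mean(0))
cv2.imwrite("pics/w15.png",s["color"][:,:,::-1])
E
```

```text
18.88 [0.5862 0.3019 0.154 ] [-1.7996e+02 -5.0000e-02 -1.6505e+02] [20.3 29.1  8.5 69.5 -0.   5.3] [ 0.3 -0.6 -1.7] 0.39
6203 ((583.3483276367188, 305.72625732421875), (108.086669921875, 120.24212646484375), 13.300479888916016) [0.5857 0.3076 0.0212]
1701 ((589.8221435546875, 309.7823486328125), (81.425048828125, 66.79524230957031), 8.305697441101074) [0.587  0.3081 0.0264]
(array([   0,    8, 2407, 3304,  263, 3242,  686,  516,  297,  573,  493,
          2,    0,    0,    0,    0,    0,    0,    0,    0]), array([0.008, 0.01 , 0.012, 0.014, 0.016, 0.018, 0.02 , 0.022, 0.024,
       0.026, 0.028, 0.03 , 0.032, 0.034, 0.036, 0.038, 0.04 , 0.042,
       0.044, 0.046, 0.048]))
0.2492597847072117
held 5642 [0.58381025 0.30012595 0.175068  ]
```

View pics/w15.png

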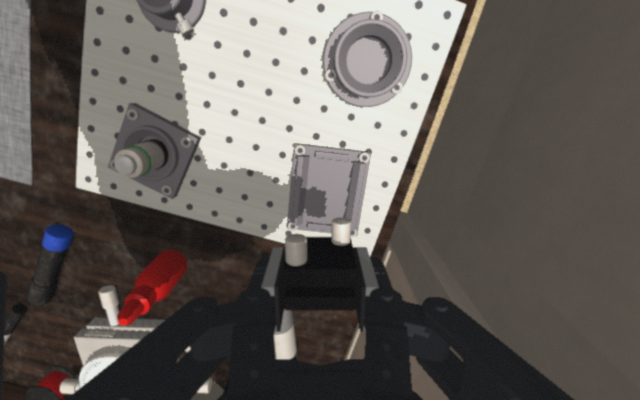

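The cradle is fully visible at about (328,190), with corner screws at (299,149), (364,156) and (292,225). The mount is held square. Checking the cradle's angle from its screws and rails.

```bash
python3 - <<'E'
from h import *
s=dict(np.load("/tmp/w15.npz"))
p=plane(s,[(299,149),(364,156),(292,225)],.024)[:,:2]; print(p.round(4))
d=p[2]-p[0]; print("screw axis deg",np.degrees(np.arctan2(d[1],d[0])),np.linalg.norm(d),"centre",(p[1]+p[2])/2)
d=p[1]-p[0]; print("cross deg",np.degrees(np.arctan2(d[1],d[0]))-90,np.linalg.norm(d))
C0,uv0=cloud(s)
for th in (6,8,10):
    pass
th=np.radians(8.3); c0=np.array([.5895,.3095])
for it in range(3):
    ax=np.array([np.cos(th),np.sin(th)]); ay=np.array([-ax[1],ax[0]])
    L=(C0[:,:2]-c0)@ax; W=(C0[:,:2]-c0)@ay
    m=(C0[:,2]>.0265)&(C0[:,2]<.031)&(abs(L)<.034)&(abs(W)<.036)
    out=[]
    for sg in(-1,1):
        k=m&(W*sg>.02); f=np.polyfit(L[k],W[k],1); out.append(f); print(sg,k.sum(),f,L[k].min(),L[k].max(),W[k].min(),W[k].max())
    th+=np.arctan((out[0][0]+out[1][0])/2); c0=c0+ay*(out[0][1]+out[1][1])/2
    print("th",np.degrees(th),"c",c0)
k=(C0[:,2]>.0225)&(C0[:,2]<.031)&(abs(W)<.03)&(abs(L)<.05); print("Lrange high",np.percentile(L[k],[0,1,99,100]))
k=(C0[:,2]>.0165)&(C0[:,2]<.0225)&(abs(W)<.018)&(abs(L)<.05); print("floor z",np.median(C0[k,2]),np.percentile(L[k],[0,1,99,100]))
E
```

```text
[[0.5569 0.275 ]
 [0.5481 0.3323]
 [0.6295 0.2858]]
screw axis deg 8.508549299917604 0.07341535412222948 centre [0.58879312 0.30904447]
cross deg 8.809696739933457 0.05795922096582362
-1 509 [-0.00097919 -0.02651432] -0.03198254693766991 0.03398105390931315 -0.02993506600119001 -0.022295613695098655
1 468 [0.01090815 0.02679266] -0.03214719724790602 0.03302628721445076 0.021697942117790713 0.030174816832326527
th 8.58444140283562 c [0.58947991 0.30963771]
-1 509 [-0.00589019 -0.0266539 ] -0.032112408830773494 0.03385915165473778 -0.03008080003217155 -0.022331735956222735
1 468 [0.00600238 0.02665249] -0.03203443818384767 0.03316422344972536 0.021544312968832323 0.03016913610052805
th 8.58765541565318 c [0.58948001 0.30963702]
-1 509 [-0.00594568 -0.0266532 ] -0.03211387163497466 0.03385776950020517 -0.030081511678472193 -0.022329865533137924
1 468 [0.00594695 0.02665319] -0.032033159520252555 0.03316577742014738 0.02154484945257951 0.030171536933827188
th 8.587691731551402 c [0.58948002 0.30963701]
Lrange high [-0.039854   -0.03653612  0.03746222  0.04074555]
floor z 0.01923011628468775 [-0.04115613 -0.04067614  0.04124192  0.04308553]
```

Cradle: centre (0.589, 0.309), axis 8.6°; rail spacing and screw pitch fit. I'll turn the mount −6.4°, shift it and lower to just above the rails.

Request:
apply_moves:
  moves: [20, -0.0048, 0.0063, 0, 0, 0, 0.071, 20, 0, 0, 0.02, 0, 0, 0, 20, 0, 0, 0.03, 0, 0, 0, 20, 0, 0, 0.03, 0, 0, 0, 20, 0, 0, 0.02, 0, 0, 0, 20, 0, 0, 0.006, 0, 0, 0, 20, 0, 0, 0, 0, 0, 0, 20, 0, 0, 0, 0, 0, 0, 20, 0, 0, 0, 0, 0, 0, 20, 0, 0, 0, 0, 0, 0]

```text
t: 19.77
eef_pos: [0.5909, 0.3105, 0.0506]
eef_rot: [180.0, 0.2, -171.4]
contact_force: [-0.6, 0.8, -0.6]
width: 0.387
```

```bash
python3 - <<'E'
from h import *
o,s=look("wrist","w16")
cv2.imwrite("pics/w16c.png",cv2.resize(s["color"][140:340,220:420,::-1],None,fx=2.5,fy=2.5,interpolation=cv2.INTER_CUBIC))
E
```

```text
19.77 [0.5909 0.3105 0.0506] [ 179.96    0.21 -171.42] [20.8 33.5  0.9 57.1 -0.  12.3] [-0.6  0.8 -0.6] 0.387
```

View pics/w16c.png

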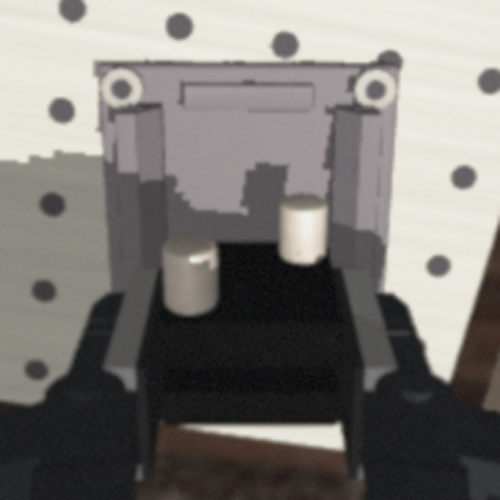

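The mount is square with the rails and centred (rail edges at 163 and 332 in the crop, mount centre about 250). Lowering.

Request:
apply_moves:
  moves: [20, 0, 0, 0.006, 0, 0, 0, 20, 0, 0, 0.006, 0, 0, 0, 20, 0, 0, 0.004, 0, 0, 0, 20, 0, 0, 0, 0, 0, 0, 20, 0, 0, 0, 0, 0, 0]

```text
t: 20.23
eef_pos: [0.5887, 0.3101, 0.0315]
eef_rot: [-180.0, -0.1, -171.4]
contact_force: [0.2, -0.9, -0.8]
width: 0.385
```

Request:
apply_moves:
  moves: [20, 0, 0, 0.002, 0, 0, 0, 20, 0, 0, 0.001, 0, 0, 0, 20, 0, 0, 0.001, 0, 0, 0, 20, 0, 0, 0, 0, 0, 0, 20, 0, 0, 0, 0, 0, 0]

```text
t: 20.65
eef_pos: [0.5896, 0.3104, 0.0304]
eef_rot: [180.0, 0.1, -171.4]
contact_force: [-4.6, -1.1, 9.9]
width: 0.388
```

The floor was felt at 10 N, with the foot at about 0.0177. Releasing, rising, turning to yaw 180 and checking.

Request:
apply_moves:
  moves: [45, 0, 0, 0, 0, 0, 0, 50, 0, 0, 0, 0, 0, 0, 50, 0, 0, 0, 0, 0, 0, 50, 0, 0, -0.015, 0, 0, 0, 50, 0, 0, -0.03, 0, 0, 0, 50, 0, 0, -0.035, 0, 0, 0, 50, 0, 0, -0.035, 0, 0, 0.048, 50, 0.01, 0, -0.035, 0, 0, 0.048, 50, 0, 0, 0, 0, 0, 0, 50, 0, 0, 0, 0, 0, 0]

```text
t: 21.48
eef_pos: [0.5808, 0.3102, 0.1814]
eef_rot: [179.9, 0.3, 180.0]
contact_force: [-0.1, -0.6, -0.7]
width: 0.585
```

```bash
python3 - <<'E'
from h import *
o,s=look("wrist","w17")
c,uv=near(s,(.589,.309),.03,.038,.06); r=cv2.minAreaRect((c[:,:2]*1000).astype(np.float32)); print(len(c),r,np.percentile(c[:,2],[5,50,95]))
ring(s,(.471,.312),.029,.033,.042)
E
```

```text
21.48 [0.5808 0.3102 0.1814] [179.89   0.31 180.  ] [21.1 28.  10.7 72.3 -0.  21.1] [-0.1 -0.6 -0.7] 0.585
1112 ((588.3937377929688, 310.0922546386719), (38.161800384521484, 34.10900115966797), 7.539223670959473) [0.04126857 0.05238033 0.0540298 ]
ring [0.472  0.3119] 24 sectors, z 0.0355
```

The mount is seated: 38.2 × 34.1 mm box at (0.588, 0.310), 7.5–8.6°, top at 0.0525. Now the bottle.

Request:
apply_moves:
  moves: [60, -0.0027, -0.034, 0, 0, 0, 0, 60, -0.0027, -0.034, 0, 0, 0, 0, 60, -0.0027, -0.034, 0, 0, 0, 0, 60, -0.0027, -0.034, 0, 0, 0, 0, 60, -0.0027, -0.034, 0, 0, 0, 0, 60, -0.0027, -0.034, 0, 0, 0, 0, 60, -0.0027, -0.034, 0, 0, 0, 0, 60, -0.0027, -0.034, 0, 0, 0, 0, 60, -0.0027, -0.034, 0, 0, 0, 0, 60, -0.0027, -0.034, 0, 0, 0, 0]

```text
t: 22.37
eef_pos: [0.6049, -0.0321, 0.1758]
eef_rot: [180.0, -0.2, 180.0]
contact_force: [0.1, 0.3, 0.1]
width: 0.699
```

Request:
apply_moves:
  moves: [60, 0, -0.004, 0, 0, 0, 0, 60, 0, 0, 0, 0, 0, 0, 60, 0, 0, 0, 0, 0, 0, 60, 0, 0, 0, 0, 0, 0]

```text
t: 22.7
eef_pos: [0.6055, -0.0333, 0.1772]
eef_rot: [180.0, -0.1, -180.0]
contact_force: [0.1, 0.7, -0.7]
width: 0.7
```

```bash
python3 - <<'E'
from h import *
o,s=look("wrist","w18")
blob(s,(.608,-.034),.025,.088,.11)
c,uv=near(s,(.608,-.034),.03,.03,.11); print(len(c),c.mean(0),s["color"][uv[:,1],uv[:,0]].mean(0))
E
```

```text
22.7 [ 0.6055 -0.0333  0.1772] [ 1.7996e+02 -1.2000e-01 -1.7997e+02] [-10.7  22.6   1.8  69.3   0.  -10.8] [ 0.1  0.7 -0.7] 0.7
281 px 318 209 rad px 10.0 circ [ 0.608  -0.0349  0.0958] mean [ 0.6087 -0.0349  0.0952] mid [ 0.6097 -0.035   0.0935]
1278 [ 0.60406152 -0.03481672  0.06785454] [59.07824726 40.79342723 31.77934272]
```

Request:
apply_moves:
  moves: [60, -0.003, -0.0015, 0, 0, 0, 0, 60, 0, 0, 0.02, 0, 0, 0, 60, 0, 0, 0.03, 0, 0, 0, 60, 0, 0, 0.03, 0, 0, 0, 60, 0, 0, 0.03, 0, 0, 0, 60, 0, 0, 0.025, 0, 0, 0, 60, 0, 0, 0.012, 0, 0, 0, 60, 0, 0, 0, 0, 0, 0, 60, 0, 0, 0, 0, 0, 0, 60, 0, 0, 0, 0, 0, 0]

```text
t: 23.58
eef_pos: [0.6102, -0.0356, 0.0326]
eef_rot: [-180.0, 0.1, -180.0]
contact_force: [0.2, 0.5, -0.1]
width: 0.7
```

Request:
apply_moves:
  moves: [20, 0, 0, 0, 0, 0, 0, 20, 0, 0, 0, 0, 0, 0, 20, 0, 0, 0, 0, 0, 0, 20, 0, 0, 0, 0, 0, 0, 20, 0, 0, 0, 0, 0, 0, 20, 0, 0, 0, 0, 0, 0]

```text
t: 24.08
eef_pos: [0.6104, -0.036, 0.0331]
eef_rot: [-180.0, 0.2, 180.0]
contact_force: [-0.5, 1.5, 5.8]
width: 0.363
```

The bottle is gripped. Lifting and carrying to its cup.

Request:
apply_moves:
  moves: [20, 0, 0, -0.02, 0, 0, 0, 20, 0, 0, -0.035, 0, 0, 0, 20, 0, 0, -0.035, 0, 0, 0, 20, 0, 0, -0.035, 0, 0, 0, 20, 0.012, 0.032, -0.01, 0, 0, 0, 20, 0.0125, 0.032, 0, 0, 0, 0, 20, 0.0125, 0.032, 0, 0, 0, 0, 20, 0.0125, 0.032, 0, 0, 0, 0, 20, 0.0125, 0.032, 0, 0, 0, 0, 20, 0.0125, 0.032, 0, 0, 0, 0]

```text
t: 24.92
eef_pos: [0.534, 0.1572, 0.1668]
eef_rot: [-180.0, 0.0, 179.9]
contact_force: [-0.0, 1.1, -1.2]
width: 0.361
```

Request:
apply_moves:
  moves: [20, 0.0125, 0.032, 0, 0, 0, 0, 20, 0.0125, 0.032, 0, 0, 0, 0, 20, 0.0125, 0.032, 0, 0, 0, 0, 20, 0.0125, 0.032, 0, 0, 0, 0, 20, 0.0125, 0.028, 0, 0, 0, 0, 20, 0, 0, 0, 0, 0, 0, 20, 0, 0, 0, 0, 0, 0, 20, 0, 0, 0, 0, 0, 0]

```text
t: 25.58
eef_pos: [0.4724, 0.3118, 0.1664]
eef_rot: [-180.0, 0.0, 180.0]
contact_force: [0.4, 0.9, -0.7]
width: 0.364
```

```bash
python3 - <<'E'
from h import *
o,s=look("wrist","w19"); P=o["eef_pos"]
ring(s,(.472,.312),.029,.033,.042)
c,uv=near(s,P,.02,P[2]+.052,P[2]+.072); print("held top",len(c),c.mean(0),uv.mean(0),uv.min(0),uv.max(0)); print(proj(s,P+[0,0,.063]))
cv2.imwrite("pics/w19.png",s["color"][:,:,::-1])
E
```

```text
25.58 [0.4724 0.3118 0.1664] [-1.7997e+02  2.0000e-02  1.7998e+02] [25.3 18.5 -5.8 65.7 -0.  25.3] [ 0.4  0.9 -0.7] 0.364
ring [0.471  0.3118] 24 sectors, z 0.0355
held top 1799 [0.4684757  0.31148555 0.22656363] [318.52028905 338.63924402] [270 307] [368 364]
[[319.38713236 353.89207664]]
```

View pics/w19.png

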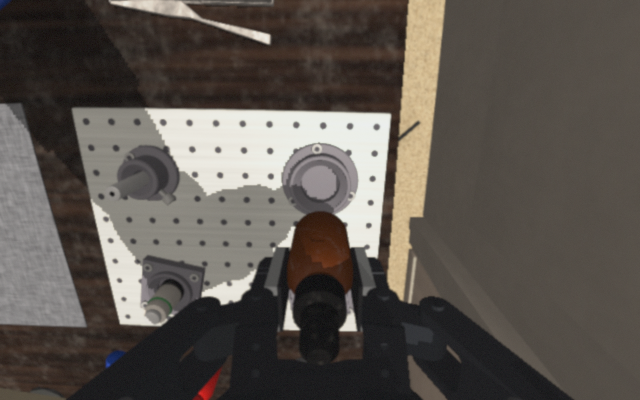

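The bottle hangs upright above the cup, whose centre is at (320,180). The bottle centre is about (0.4704, 0.3118) and the cup's about (0.471, 0.312). Descending to just above the rim.

Request:
apply_moves:
  moves: [20, 0, 0, 0.02, 0, 0, 0, 20, 0, 0, 0.025, 0, 0, 0, 20, 0, 0, 0.025, 0, 0, 0, 20, 0, 0, 0.018, 0, 0, 0, 20, 0, 0, 0.008, 0, 0, 0, 20, 0, 0, 0, 0, 0, 0, 20, 0, 0, 0, 0, 0, 0, 20, 0, 0, 0, 0, 0, 0, 20, 0, 0, 0, 0, 0, 0]

```text
t: 26.38
eef_pos: [0.4737, 0.3123, 0.0719]
eef_rot: [179.9, 0.1, 179.9]
contact_force: [0.0, 0.5, -0.3]
width: 0.359
```

```bash
python3 - <<'E'
from h import *
o,s=look("wrist","w20"); P=o["eef_pos"]
ring(s,(.471,.312),.029,.033,.042)
# amber silhouette centre column vs cup: amber mask
hsv=cv2.cvtColor(s["color"],cv2.COLOR_RGB2HSV); m=(hsv[...,0]<15)&(hsv[...,1]>130)&(hsv[...,2]>50); m[:,:250]=0;m[:,400:]=0
v,u=np.nonzero(m); print("amber",len(u),u.min(),u.max(),v.min(),v.max())
b=P+[-.002,0,-.031]; print("predicted bottle front-foot px",proj(s,[b+[-.0165,0,0],b]))
E
```

```text
26.38 [0.4737 0.3123 0.0719] [1.7994e+02 1.5000e-01 1.7993e+02] [ 25.3  22.5 -14.1  53.2  -0.   25.4] [ 0.   0.5 -0.3] 0.359
ring [0.4514 0.3119] 18 sectors, z 0.0355
amber 3288 288 351 212 291
predicted bottle front-foot px [[319.51921368 205.30468072]
 [319.55226395 230.45962647]]
```

Request:
apply_moves:
  moves: [20, 0, 0, 0.005, 0, 0, 0, 20, 0, 0, 0.005, 0, 0, 0, 20, 0, 0, 0.004, 0, 0, 0, 20, 0, 0, 0, 0, 0, 0, 20, 0, 0, 0, 0, 0, 0]

```text
t: 26.85
eef_pos: [0.4719, 0.3119, 0.0557]
eef_rot: [-180.0, -0.1, 180.0]
contact_force: [0.3, 0.3, -0.9]
width: 0.362
```

Request:
apply_moves:
  moves: [20, 0, 0, 0.003, 0, 0, 0, 20, 0, 0, 0, 0, 0, 0, 20, 0, 0, 0, 0, 0, 0]

```text
t: 27.1
eef_pos: [0.4723, 0.312, 0.0532]
eef_rot: [-180.0, -0.0, 180.0]
contact_force: [-0.5, -0.6, -0.3]
width: 0.364
```

It's inside the well with no side force, with 4.5 mm to go.

Request:
apply_moves:
  moves: [20, 0, 0, 0.003, 0, 0, 0, 20, 0, 0, 0.0015, 0, 0, 0, 20, 0, 0, 0.0005, 0, 0, 0, 20, 0, 0, 0, 0, 0, 0, 20, 0, 0, 0, 0, 0, 0]

```text
t: 27.52
eef_pos: [0.4726, 0.3121, 0.0488]
eef_rot: [180.0, 0.0, 180.0]
contact_force: [-0.8, -0.3, 4.6]
width: 0.362
```

Request:
apply_moves:
  moves: [45, 0, 0, 0, 0, 0, 0, 60, 0, 0, 0, 0, 0, 0, 60, 0, 0, 0, 0, 0, 0, 60, 0, 0, -0.015, 0, 0, 0, 60, 0, 0, -0.03, 0, 0, 0, 60, 0, 0, -0.035, 0, 0, 0, 60, 0, 0, -0.035, 0, 0, 0, 60, 0, 0, -0.035, 0, 0, 0, 60, 0, -0.02, -0.02, 0, 0, 0]

```text
t: 28.27
eef_pos: [0.4737, 0.2946, 0.2223]
eef_rot: [179.8, 0.3, -179.9]
contact_force: [0.4, -0.6, 0.8]
width: 0.704
```

Request:
apply_moves:
  moves: [60, 0, -0.03, 0, 0, 0, 0, 60, 0, -0.03, 0, 0, 0, 0, 60, 0, -0.03, 0, 0, 0, 0, 60, 0, 0, 0, 0, 0, 0, 60, 0, 0, 0, 0, 0, 0, 60, 0, 0, 0, 0, 0, 0]

```text
t: 28.77
eef_pos: [0.4724, 0.2021, 0.2183]
eef_rot: [180.0, 0.0, 179.9]
contact_force: [1.0, -0.5, 0.3]
width: 0.701
```

```bash
python3 - <<'E'
from h import *
o,s=look("wrist","w21")
for n,P,r,a,b,e in(("post",(.464,.148),.012,.06,.1,.0787),("obj",(.594,.148),.011,.05,.09,.0642),("mount",(.589,.31),.03,.038,.06,.0517),("bottle",(.471,.312),.015,.09,.14,.1117)):
    print(n,"expect",e); blob(s,P,r,a,b)
a=s["color"]
_,t=look("top","t2")
for n,P,r,a_,b in(("tape",(.539,-.135),.045,.01,.03),("wafer",(.446,-.147),.045,.01,.03),("bottle",(.471,.312),.02,.09,.14)):
    print(n); blob(t,P,r,a_,b)
x=np.vstack([cv2.resize(a[:,:,::-1],(480,300)),cv2.resize(t["color"][130:290,160:470,::-1],(480,248))]); cv2.imwrite("pics/fin.png",x)
E
```

```text
28.77 [0.4724 0.2021 0.2183] [179.98   0.   179.92] [14.2 11.4 -7.8 70.8  0.  14.3] [ 1.  -0.5  0.3] 0.701
post expect 0.0787
209 px 263 174 rad px 9.2 circ [0.4622 0.1493 0.0798] mean [0.4627 0.1483 0.0768] mid [0.464  0.1476 0.0711]
obj expect 0.0642
337 px 272 281 rad px 11.3 circ [0.5902 0.149  0.0631] mean [0.5903 0.1485 0.0634] mid [0.5922 0.1483 0.0605]
mount expect 0.0517
257 px 414 270 rad px 19.1 circ [0.5839 0.3101 0.0517] mean [0.5848 0.3176 0.0495] mid [0.5865 0.3113 0.0466]
bottle expect 0.1117
536 px 442 190 rad px 14.5 circ [0.4715 0.3099 0.102 ] mean [0.4705 0.3095 0.1021] mid [0.4724 0.3122 0.1024]
28.82 [0.4724 0.2025 0.2183] [179.99   0.   179.97] [14.2 11.4 -7.8 70.8  0.  14.3] [ 0.6  0.7 -0.4] 0.703
tape
417 px 377 205 rad px 14.2 circ [ 0.5368 -0.1355  0.0195] mean [ 0.5389 -0.1356  0.0195] mid [ 0.5392 -0.1352  0.0193]
wafer
523 px 382 240 rad px 12.9 circ [ 0.4468 -0.1492  0.019 ] mean [ 0.4468 -0.1491  0.019 ] mid [ 0.4461 -0.1486  0.0197]
bottle
few 0
```

View pics/fin.png

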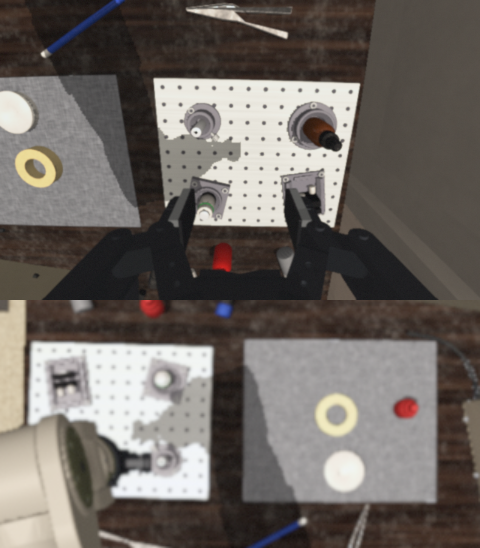

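All four parts stand in their stands, and the tape and wafer carrier haven't moved. One more numeric check of the heights, then hand in.

```bash
python3 - <<'E'
from h import *
w=dict(np.load("/tmp/w21.npz")); o,s=look("scene","s2")
for n,P,r,e in(("post",(.464,.148),.01,.0787),("obj",(.594,.149),.012,.0642),("mount",(.589,.31),.02,.0517),("bottle",(.471,.312),.016,.1117)):
    for k in(w,s):
        c,_=near(k,P,r,e-.02,.15); c=c if len(c) else np.zeros((1,3)); h=c[c[:,2]>np.percentile(c[:,2],97)-.004]; print(n,e,len(c),"top",np.percentile(c[:,2],97).round(4),h.mean(0).round(4))
print(near(s,(.608,-.034),.03,.02,.12)[0].shape)
E
```

```text
28.87 [0.4723 0.2028 0.2182] [ 1.7999e+02 -1.0000e-02 -1.7999e+02] [14.3 11.4 -7.8 70.8  0.  14.3] [-0.5  0.2  0.1] 0.702
post 0.0787 215 top 0.0814 [0.4639 0.1475 0.0802]
post 0.0787 63 top 0.0792 [0.4626 0.1493 0.0775]
obj 0.0642 459 top 0.0695 [0.5936 0.1488 0.0684]
obj 0.0642 90 top 0.0669 [0.593  0.1504 0.0655]
mount 0.0517 274 top 0.0537 [0.5872 0.3204 0.0526]
mount 0.0517 285 top 0.0535 [0.5908 0.3112 0.0517]
bottle 0.1117 471 top 0.1138 [0.4718 0.3113 0.1121]
bottle 0.1117 104 top 0.1128 [0.4712 0.3135 0.1111]
(0, 3)
```

Three parts match. The objective reads 2–3 mm above my assumed height, so I'm checking the stand's rim and floor in the unobstructed early pictures.

```bash
python3 - <<'E'
from h import *
for f in("w3","w8"):
    s=dict(np.load(f"/tmp/{f}.npz")); C,_=cloud(s); d=np.hypot(C[:,0]-.594,C[:,1]-.1482)
    for a,b in((0,.012),(.0225,.0235),(.023,.0245),(.026,.03)):
        k=(d>=a)&(d<b)&(C[:,2]<.04); print(f,a,b,k.sum(),np.percentile(C[k,2],[10,50,90]).round(4))
s=dict(np.load("/tmp/w11.npz")); c,_=near(s,(.594,.1485),.02,.03,.09)
for a,b in((.063,.07),(.055,.063),(.04,.055)):
    h=c[(c[:,2]>a)&(c[:,2]<b)]; print("obj",a,len(h),h.mean(0).round(4) if len(h) else 0)
t=c[c[:,2]>.064]; A=np.c_[t[:,:2]-t[:,:2].mean(0),np.ones(len(t))]; print("tip plane slope deg",np.degrees(np.linalg.lstsq(A,t[:,2],rcond=None)[0][:2]),np.median(t[:,2]))
E
```

```text
w3 0 0.012 523 [0.0172 0.0181 0.0189]
w3 0.0225 0.0235 202 [0.0285 0.0299 0.0308]
w3 0.023 0.0245 347 [0.0243 0.0293 0.0305]
w3 0.026 0.03 770 [0.0233 0.0242 0.0251]
w8 0 0.012 518 [0.0174 0.0182 0.0191]
w8 0.0225 0.0235 196 [0.0292 0.0303 0.031 ]
w8 0.023 0.0245 321 [0.024  0.0294 0.0306]
w8 0.026 0.03 797 [0.0233 0.0242 0.025 ]
obj 0.063 389 [0.5949 0.1493 0.0673]
obj 0.055 238 [0.5953 0.1504 0.062 ]
obj 0.04 101 [0.5954 0.1568 0.051 ]
tip plane slope deg [-0.527569   -2.12121561] 0.06838591294572138
```

The stand's floor is really at 0.0177 (0.018 as seen), so the objective's tip should be at 0.0677. It reads 0.067–0.068 and level, so it is seated. Handing in.

```bash
python3 -c "
from rig import order
print(order.hand_in())"
```

```text
the job is handed in; nothing more can be done
None
```

All four parts are in their stands, and I handed the job in at about 29 s of the 104 s allowed. I placed them in the order listed: steel post, objective, mirror mount, amber bottle. The mount sits between its rails, along them to about 1°. At hand-in the gripper was open and clear of everything.

The last checks compared the height of each part's top with what it should be if fully seated. Depth readings run about 1 mm high.

| Part | Measured top | Expected top |
|---|---|---|
| Post | 79–81 mm | 78.7 mm |
| Objective | 67–69.5 mm | 67.7 mm |
| Mirror mount | about 53.5 mm | 51.7 mm |
| Bottle | about 113 mm | 111.7 mm |

- **Bystanders:** the tape roll and wafer carrier were where they started, and the red bottle on the mat still stands in its place.
- **One disagreement:** the objective first looked 2–3 mm too high. I had taken its stand's floor as 14.2 mm, but the earlier pictures show it at about 17.7 mm. With that corrected, the objective is seated and its tip is level to about 2°.
- **Forces:** the highest reading was about 19 N, when the objective touched its floor.

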